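# Tip a multimeter down the rocker tray to its buffer

### The job

Push the multimeter, without lifting it, along the loading ledge onto the rocker tray until its own weight tips the tray fully down toward the next station; do not push the tray down with the hand. Once the tray is down, slide the meter on down it, press it firmly into the spring buffer for a moment without bottoming the buffer out, and leave it resting against the buffer. Leave the things standing round the rocker where they are.

Things in the scene. Friction and masses are not known exactly. Their poses are not given: they have to be found in the camera images.
- rocker_base: Frame of the tipping rocker, fixed on the bench: grey base plate 510x96 mm, two blue pivot cheeks that end 98 mm above the bench. Origin on the bench straight below the pivot; x points in the direction of transport (ledge, tray, next station), z up. The pivot axis runs along y at 85 mm height. All the lengths along x below are measured from the pivot.
- ledge_mouth (a point): Top of the fixed grey loading ledge, middle of its end at the tray, 106.5 mm high, 67 mm before the pivot; axes as rocker_base. The ledge runs 171 mm back from here; behind it is free air. Ledge and tray have aluminium guides on both sides: channel 76 mm wide, guides 22 mm high above the floor, 5 mm thick.
- tray_deck: Pivoting aluminium tray with all it carries. Origin on the pivot, x along the tray to the next station, z square to its floor (turns with the tray: level at the start, 0.24 rad nose-down at its lower stop). Floor: z = 20 mm, x = -58 to 298 mm; level, it is 1.5 mm below the ledge. A counterweight under the ledge holds it level. Behind the pivot it rises 0.24 mm per mm as it tips.
- tray_floor (a point): Point on the tray's floor above the pivot, middle of the channel; axes as tray_deck. The tray tips by itself, in about a second, when the meter's centre has come 45 to 105 mm past this point; where exactly differs from run to run (hidden masses).
- tray_end (a point): Far end of the tray's floor, 298 mm beyond the pivot; axes as tray_deck. Before it a red stop block (black knob) is clamped at an unreported setting. On it, facing the meter, sits the spring buffer: steel plate with black rubber face 50 mm wide, 4 to 22 mm above the floor. The free face lies 194 to 230 mm beyond the pivot: feel or look for it.
- buffer (a joint): Compression of the spring buffer in m: 0 free, 0.017 bottomed out. Spring 0.7 N per mm. Pressed firmly means more than 5 mm (3.5 N); 15 mm or more counts as bottomed out.
- meter: Multimeter in a black holster, 150 mm long (x), 68 wide (y), body 34 high, dial top at 42 mm. Origin at the centre of its underside; tail face at x = -75 mm. It starts on the ledge, in line with the transport, centre 100 to 150 mm before the pivot. 0.28 to 0.43 kg; friction around 0.6, so pushing takes 1.5 to 3 N and it does not slide down the tipped tray by itself.
- spool: Bystander: reel of solder with blue flanges, 50 mm across, 40 mm high, on the bench beyond the rocker; origin on its underside. Leave it.
- flux_tin: Bystander: open round tin, 60 mm across, 21 mm high, on the bench past the far end of the rocker; origin at its underside. Leave it.
- tape: Bystander: roll of amber tape, 56 mm across, 12 mm high, lying on the bench at the far left; origin at its underside. Leave it.
- tip_cleaner: Bystander: black domed tip cleaner, 65 mm across, 71 mm high, near the far end of the rocker; origin at its underside. Leave it.

How it is judged:
By the outcome, as a careful person would: the job done as asked, in the order asked, and still so for the second after the job is handed in, with the robot touching nothing.
It also fails if it takes over 67 s, if anything falls off the work surface, if the arm or the gripper's body presses on something with over 40 N, if the wrist force passes 120 N, or if a joint passes its speed limit or range.

### The arm

A 6-joint arm with a two-finger parallel gripper is mounted at the origin on a cart in front of the work surface, level with it; the furniture and walls round the work are solid. World frame = base frame: x ahead of the robot, y to its left, z up, the work surface at z = 0. Lengths are in mm, angles in degrees, forces in N, time in s.
With the tool pointing down it reaches from about 350 to 850 mm from the base axis. Payload 8.1 kg.
Tool frame: the origin (TCP) lies midway between the tips of the shut fingers; the grasp point (between the pads) lies 19 mm behind it; z points along the fingers, y is the line along which they close (so a half turn about z gives the same grasp; the last joint's range is limited). The gripper opens to 85 mm and grips with 20 to 120 N. Pads are 22 mm wide; open, the fingers measure 114 mm over their backs; the gripper's body (76 mm by 85 mm) begins 54 mm behind the grasp point. The pads swing forward as they close: fully open they stand 13 mm farther back than shut.
Start: joints at [-71.184, 7.471, 85.268, -0, 87.261, -4.893], TCP at [241.275, -549.356, 202.792] pointing down, gripper open.
Joint ranges: [-169.43, 169.43], [-51.17, 129.36], [1.28, 143.12], [-76.62, 256.62], [0, 156.53], [-152.29, 152.29]. Speed limits (degrees/s): [136.94, 136.94, 159.86, 180, 180, 180].

### API

Orientations are given as [roll, pitch, yaw] about the fixed x, y, z axes, in that order (R = Rz(yaw) Ry(pitch) Rx(roll)).
In Python, from bench import r gives the robot as it stands. The module is installed in compiled form; this text tells all that it offers.
- The arm moves only by the tool jog_arm, never from a script. Its argument "rows" is a list of rows, each a list of 2 entries, a list of its own where there are three numbers: the shift along the tool's x, y, z in mm, then the turn, a rotation vector about the tool's x, y, z in rad. A call has 1 to 10 rows; each row is the pose to reach, as a shift and turn from the pose commanded when the call began, along the tool's axes at that moment; what a row does not reach only later rows make up. A row lasts 1/10 s, in which the tool goes at most 50 mm and 8.59 degrees, less where a joint would pass 70% of its speed; a pose out of reach is approached as far as the arm can. A call with a gripper value outside its range is refused whole. "grip" is the finger opening in mm, from 0 to 85.4, set as the call begins (left out, the last holds). The fingers move at their own pace and stop on an object; "force" is the grip in N (left out, the last holds). Time passes only in rows, so rows that repeat a pose let the fingers close. It gives the time, the measured TCP pose, the force, the opening and the grip force at its end, in the units of the state.
- r.sense(): the state, without advancing time (a new reading comes with each control period).
- r.snapshot(name): name is "scene" or "top" or "wrist"; returns (picture, depth): 480x640x3 uint8, blue, green, red; 480x640 float32, mm along the optical axis (not along the pixel's ray), 0 where there is no reading.
- r.camera_params(name): a dict with "fx", "fy", "cx", "cy" (pixels), "dist_coeffs" ([k1, k2, p1, p2, k3] as OpenCV has them; the pictures are not rectified), "pose" (4x4, takes a point from camera to world coordinates); the wrist camera has in their place "tool_from_camera" (4x4, takes a point from camera to tool coordinates, whose origin is the TCP and whose axes are the flange's). Camera axes: x right, y down, z forward; pixel columns grow to the right and rows downward; lengths in mm; the calibration is good to about 2 mm. A picture is of the moment at which its call begins: read the wrist's pose just before it. camera_params takes no time and is no camera call.
- r.hand_in(): hands the job in; it is judged then, once.
The state is a dict: "time": time; "joint_pos": joint angles; "qd": joint speeds; "joint_efforts": joint torques, N m; "tool_pos": TCP position; "tcp_rot": TCP orientation; "ft_force": force on the tool from outside, world axes, zero at the start; "wrist_torque": the same for the moment, N m; "finger_gap": finger opening in mm; "grip_force": force on a finger pad.
Only numpy, scipy, OpenCV 4.12 (cv2) and the standard library are available. Lean on these libraries where they do the work, as an engineer would, in place of code of your own. Each camera call takes 0.05 s, during which the arm holds its last target. There are 200 camera calls.

## Working session

There is one attempt and no reset: what is moved stays moved. The work goes in short steps, Python scripts to look and compute and a tool call to move; the robot and the scene stay as the last step left them, time stands still between calls to the robot, and variables do not carry over. Pictures are saved under pics/ and viewed, at most 10 in all, crops included, and the job is handed in when it is done.

Besides the shell and the picture viewer there is one more tool, called after ">>>" as name([rows], argument=value, ...), one row to a line, values as JSON. jog_arm: Moves the arm, as the interface text tells. Its arguments: {"type":"object","properties":{"rows":{"type":"array"},"grip":{"type":"number"},"force":{"type":"number"}},"required":["rows"]}

```bash
mkdir -p pics
cat > h.py <<'E'
import numpy as np,cv2
from bench import r
def snap(n,f):
    s=r.sense(); p,d=r.snapshot(n); cv2.imwrite(f'pics/{f}.png',p); np.save(f'pics/{f}.npy',d); return p,d
def world(n,d,uvs,T=None):
    c=r.camera_params(n); K=np.array([[c['fx'],0,c['cx']],[0,c['fy'],c['cy']],[0,0,1]])
    P=c['pose'] if T is None else T
    out=[]
    for u,v in uvs:
        z=np.median([q for q in d[v-1:v+2,u-1:u+2].ravel() if q>0] or [0])
        x,y=cv2.undistortPoints(np.array([[[u,v]]],float),K,np.array(c['dist_coeffs'])).ravel()
        out.append((np.array(P)@[x*z,y*z,z,1])[:3])
    return np.round(out,1)
E
python3 - <<'E'
from h import *
snap('scene','s0');snap('top','t0')
print(r.sense())
E
```

```text
{'time': 0.1, 'joint_pos': array([-7.11849851e+01,  7.51122881e+00,  8.53252359e+01, -8.83087448e-04,
        8.72624042e+01, -4.89253058e+00]), 'qd': array([ 0.12061421, -0.07818873, -0.1201098 , -0.01659979, -0.04381255,
        0.00873402]), 'joint_efforts': array([ 2.15742439e-03, -5.70954001e+01, -5.01940835e+01, -1.08471472e-04,
        8.21398658e-03,  6.24786503e-05]), 'tool_pos': array([ 241.07778106, -548.81934095,  201.82366834]), 'tcp_rot': array([-1.79901416e+02, -7.55343390e-03,  2.37075819e+01]), 'ft_force': array([-0.45925668,  0.49011328,  0.1495927 ]), 'wrist_torque': array([ 0.04762465,  0.00381514, -0.01148314]), 'grip_force': 0.0, 'finger_gap': 85.83941695841702}
```

View pics/t0.png

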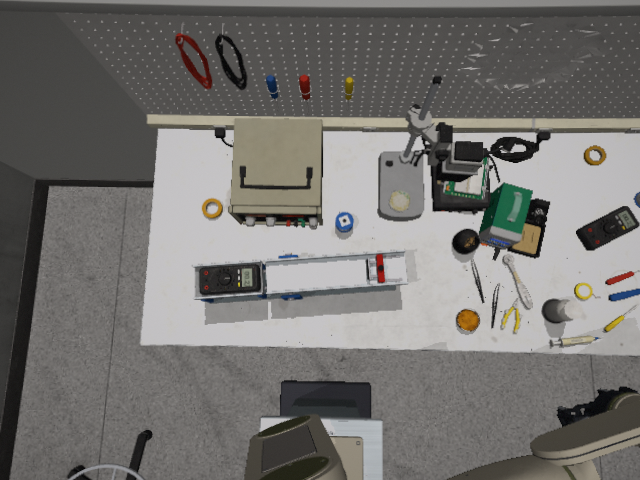

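View pics/s0.png

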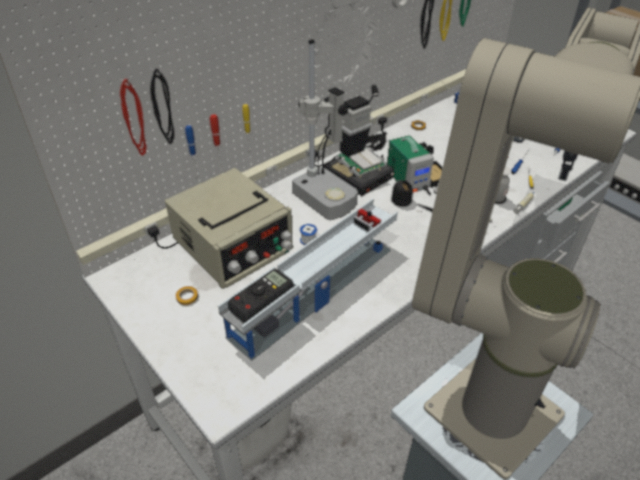

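The top view shows the meter at about (228,278) on the ledge, the red stop block at (380,268) and transport toward the image right. I'll enlarge that area and measure.

Run:
```python
from h import *
p=cv2.imread('pics/t0.png');d=np.load('pics/t0.npy')
cv2.imwrite('pics/t0c.png',cv2.resize(p[235:335,180:430],None,fx=3.2,fy=3.2,interpolation=cv2.INTER_CUBIC))
pts=[(205,266),(205,292),(257,266),(256,289),(228,278),(280,278),(300,276),(350,272),(380,268),(160,300),(300,320)]
for a,b in zip(pts,world('top',d,pts)):print(a,b)
print(np.round(r.camera_params('top')['pose'],3))
```

```text
(205, 266) [528.5 294.1 124.6]
(205, 292) [462.7 286.3 138.1]
(257, 266) [529.4 162.3 134. ]
(256, 289) [472.2 162.  135.6]
(228, 278) [496.9 229.4 148.9]
(280, 278) [503.2 107.1 106.8]
(300, 276) [509.4  56.8 103.9]
(350, 272) [521.6 -69.8 105.9]
(380, 268) [ 529.  -142.6  138.4]
(160, 300) [448.7 445.2  -1.8]
(300, 320) [400.8  60.8   0.6]
[[ 1.900000e-02 -9.850000e-01  1.730000e-01  3.821870e+02]
 [-1.000000e+00 -1.600000e-02  1.700000e-02 -3.056100e+01]
 [-1.400000e-02 -1.730000e-01 -9.850000e-01  1.314988e+03]
 [ 0.000000e+00  0.000000e+00  0.000000e+00  1.000000e+00]]
```

View pics/t0c.png

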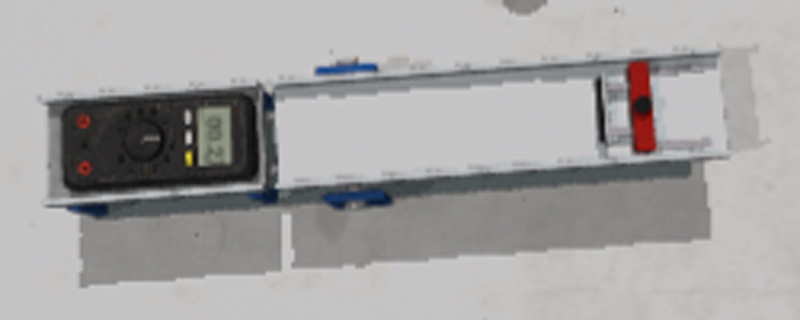

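```bash
cat >> h.py <<'E'
def ray(n,uv,z,T=None):
    c=r.camera_params(n); K=np.array([[c['fx'],0,c['cx']],[0,c['fy'],c['cy']],[0,0,1]])
    P=np.array(c['pose'] if T is None else T)
    x,y=cv2.undistortPoints(np.array([[uv]],float),K,np.array(c['dist_coeffs'])).ravel()
    v=P[:3,:3]@[x,y,1]; return P[:3,3]+v*(z-P[2,3])/v[2]
E
python3 - <<'E'
from h import *
f=lambda u,v,z:ray('top',(180+(u+.5)/3.2-.5,235+(v+.5)/3.2-.5),z)
for nm,u,v,z in [('LfarBack',40,100,128.5),('Lnearback',45,207,128.5),('Tfar0',275,84,127),('Tfar1',718,52,127),('Tnear0',278,190,127),('Tnear1',728,156,127),('cheekF',347,66,98),('cheekN',362,204,98),('buf',598,110,127),('tailL',63,145,135),('nose',257,137,135)]:
    print(nm,f(u,v,z).round(1))
E
```

```text
LfarBack [527.8 325.  128.5]
Lnearback [444.9 315.4 128.5]
Tfar0 [543.5 142.5 127. ]
Tfar1 [ 574.5 -203.7  127. ]
Tnear0 [460.9 136.7 127. ]
Tnear1 [ 493.3 -210.6  127. ]
cheekF [563.   89.4  98. ]
cheekN [452.9  73.9  98. ]
buf [ 527.3 -110.2  127. ]
tailL [492.3 303.  135. ]
nose [500.9 153.5 135. ]
```

```bash
cat >> h.py <<'E'
from scipy.spatial.transform import Rotation as R
t=np.array([.091,-.9959,0]); O=np.array([507.5,83,0])
def rot(tilt=0): # tool down, yaw 95.2, tilted nose-down with tray
    base=R.from_euler('xyz',[180,0,95.2],degrees=True)
    return R.from_rotvec(tilt*np.cross([0,0,1],t))*base
def jog(p,Rt,p0=None,R0=None):
    s=r.sense()
    if p0 is None: p0=s['tool_pos']
    if R0 is None: R0=R.from_euler('xyz',s['tcp_rot'],degrees=True)
    print(np.round(R0.inv().apply(np.array(p)-p0),1).tolist(),np.round((R0.inv()*Rt).as_rotvec(),4).tolist())
E
python3 - <<'E'
from h import *
p0=np.array([241.3,-549.4,202.8]);R0=R.from_euler('xyz',[180,0,23.7],degrees=True)
w1=[480,-150,240]; jog(w1,R0,p0,R0)
jog(O-250*t+[0,0,190],rot(),w1,R0)
d=np.load('pics/t0.npy')
print(world('top',d,[(280,150),(280,205),(345,222),(465,242),(212,209)]))
E
```

```text
[379.1, -269.8, -37.2] [0.0, 0.0, 0.0]
[198.1, -439.4, 50.0] [-0.0, 0.0, -1.2479]
[[ 828.3  114.2  146.4]
 [ 684.1  109.6  143.2]
 [ 665.7  -57.    40.2]
 [ 611.5 -373.3   62.1]
 [ 706.4  318.7   -0.9]]
```

>>> jog_arm([
  [[379,-270,-37],[0,0,0]],
  [[379,-270,-37],[0,0,0]],
  [[379,-270,-37],[0,0,0]],
  [[379,-270,-37],[0,0,0]],
  [[379,-270,-37],[0,0,0]],
  [[379,-270,-37],[0,0,0]],
  [[379,-270,-37],[0,0,0]],
  [[379,-270,-37],[0,0,0]],
  [[379,-270,-37],[0,0,0]],
  [[379,-270,-37],[0,0,0]],
], grip=0)

```text
time: 1.1
tool_pos: [481.3, -145.8, 240.0]
tcp_rot: [-180.0, -0.1, 23.9]
ft_force: [-0.9, -0.8, 0.1]
finger_gap: -0.2
grip_force: 0.0
```

>>> jog_arm([
  [[198,-439,50],[0,0,-1.248]],
  [[198,-439,50],[0,0,-1.248]],
  [[198,-439,50],[0,0,-1.248]],
  [[198,-439,50],[0,0,-1.248]],
  [[198,-439,50],[0,0,-1.248]],
  [[198,-439,50],[0,0,-1.248]],
  [[198,-439,50],[0,0,-1.248]],
  [[198,-439,50],[0,0,-1.248]],
  [[198,-439,50],[0,0,-1.248]],
  [[198,-439,50],[0,0,-1.248]],
])

```text
time: 2.1
tool_pos: [483.3, 334.8, 188.7]
tcp_rot: [-179.9, -0.0, 95.4]
ft_force: [0.9, -0.5, 0.6]
finger_gap: 0.2
grip_force: 0.0
```

Run:
```python
from h import *
s=r.sense();print(s['time'],s['tool_pos'],s['tcp_rot'],s['finger_gap'],s['ft_force'])
p,d=snap('wrist','w1')
c=r.camera_params('wrist');print(np.round(c['tool_from_camera'],2).tolist(),c['fx'])
jog(O-250*t+[0,0,190],rot())
```

```text
2.1 [483.3248278  334.80226033 188.71991023] [-1.79932313e+02 -6.20442856e-03  9.54288717e+01] 0.1967783974172787 [ 0.94865779 -0.50830329  0.5520427 ]
[[0.0, -0.96, -0.28, 70.75], [1.0, 0.0, 0.0, -0.26], [-0.0, -0.28, 0.96, -170.86], [0.0, 0.0, 0.0, 1.0]] 351.0003270054192
[-6.6, 1.7, -2.2] [-0.0022, -0.0021, 0.0043]
```

View pics/w1.png

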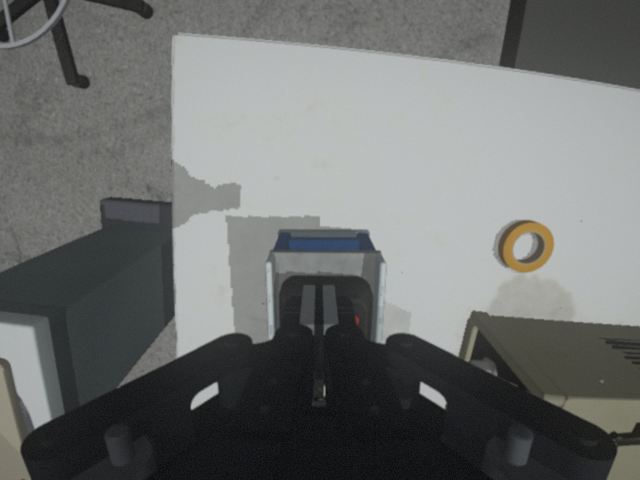

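Wrist view: fingers at about (318,300), guides' back ends at (270,256) and (382,256), the meter's tail at row 277. I'll measure those.

Run:
```python
from h import *
s=r.sense();c=r.camera_params('wrist')
T=np.eye(4);T[:3,:3]=R.from_euler('xyz',s['tcp_rot'],degrees=True).as_matrix();T[:3,3]=s['tool_pos']
W=T@np.array(c['tool_from_camera'])
n=np.array([t[1],-t[0],0])
for nm,u,v,z in [('gl',270,255,128.5),('gr',382,255,128.5),('gl2',270,310,128.5),('gr2',385,310,128.5),('ledgeback',326,252,106.5),('tail',325,277,138),('tailR',360,277,138)]:
    q=ray('wrist',(u,v),z,W); print(nm,q.round(1),'along',((q-O)@t).round(1),'lat',((q-O)@n).round(1))
q=s['tool_pos'];print('tcp',((q-O)@t).round(1),((q-O)@n).round(1))
```

```text
gl [449.3 329.6 128.5] along -250.9 lat 35.5
gr [526.4 337.  128.5] along -251.3 lat -42.0
gl2 [451.6 287.6 128.5] along -208.8 lat 37.0
gr2 [534.8 295.6 128.5] along -209.2 lat -46.5
ledgeback [488.8 328.5 106.5] along -246.2 lat -3.7
tail [488.3 320.8 138. ] along -238.6 lat -2.5
tailR [511.8 323.1 138. ] along -238.7 lat -26.1
tcp -256.6 1.7
```

>>> jog_arm([
  [[13,2,20],[0,0,0]],
  [[13,2,70],[0,0,0]],
  [[13,2,70],[0,0,0]],
  [[13,2,70],[0,0,0]],
  [[13,2,70],[0,0,0]],
  [[13,2,70],[0,0,0]],
])

```text
time: 2.75
tool_pos: [487.0, 345.5, 122.8]
tcp_rot: [179.8, -0.1, 95.2]
ft_force: [-0.3, 0.1, 0.1]
finger_gap: -0.1
grip_force: 0.0
```

Run:
```python
from h import *
s=r.sense();print(s['time'],s['tool_pos'],s['tcp_rot'],s['ft_force'])
p,d=snap('wrist','w2');cv2.imwrite('pics/w2c.png',cv2.resize(p[220:400,220:430],None,fx=3,fy=3))
q=s['tool_pos'];n=np.array([t[1],-t[0],0]);print('tcp',((q-O)@t).round(1),((q-O)@n).round(1))
```

```text
2.75 [487.01031383 345.53295318 122.84348855] [ 1.79773144e+02 -1.06188860e-01  9.51841950e+01] [-0.29869624  0.06614392  0.13804811]
tcp -263.3 -3.5
```

View pics/w2c.png

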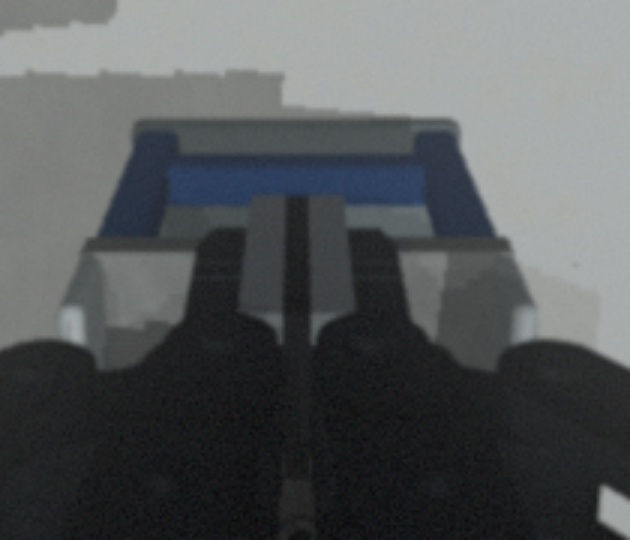

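The fingers are centred on the channel (crop columns about 297, against ledge edges at 85 and 510). I'll start pushing.

>>> jog_arm([
  [[-9,0,0],[0,0,0]],
  [[-18,0,0],[0,0,0]],
  [[-27,0,0],[0,0,0]],
  [[-36,0,0],[0,0,0]],
  [[-44,0,0],[0,0,0]],
  [[-52,0,0],[0,0,0]],
  [[-60,0,0],[0,0,0]],
  [[-68,0,0],[0,0,0]],
  [[-76,0,0],[0,0,0]],
  [[-84,0,0],[0,0,0]],
])

```text
time: 3.8
tool_pos: [493.1, 260.9, 120.0]
tcp_rot: [180.0, -0.0, 95.2]
ft_force: [-1.1, 1.9, 2.9]
finger_gap: 0.1
grip_force: 1.2
```

Run:
```python
from h import *
p,d=snap('top','t2');cv2.imwrite('pics/t2c.png',cv2.resize(p[215:335,180:430],None,fx=3.2,fy=3.2,interpolation=cv2.INTER_CUBIC))
s=r.sense();q=s['tool_pos'];n=np.array([t[1],-t[0],0]);print('tcp',((q-O)@t).round(1),((q-O)@n).round(1),q,s['ft_force'],s['tcp_rot'])
```

```text
tcp -177.4 -2.0 [493.31265652 259.81895463 119.99358111] [ 0.74969135 -0.25882754  0.69999925] [1.79980071e+02 1.99267101e-02 9.51918634e+01]
```

View pics/t2c.png

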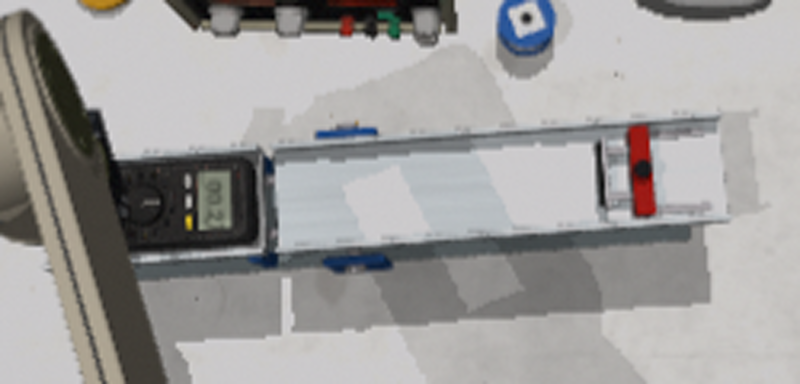

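The meter looks unmoved (display still at crop columns 197–230), although the TCP has passed its old tail position. I'll check this before continuing.

Run:
```python
from h import *
a=cv2.imread('pics/t0.png');p,d=snap('top','t3');b=cv2.imread('pics/t2.png')
tm=a[266:290,232:262]
for im in (a,b,p):
    m=cv2.matchTemplate(im[240:320,190:420],tm,cv2.TM_CCOEFF_NORMED);print(cv2.minMaxLoc(m)[1::2])
d0=np.load('pics/t0.npy')
pts=[(225,278),(235,280),(241,278),(247,278),(253,278)]
print(world('top',d0,pts),world('top',d,pts))
p,d=snap('wrist','w3');cv2.imwrite('pics/w3c.png',np.hstack([p[200:440,170:470]]*1+[cv2.convertScaleAbs(p[200:440,170:470],alpha=3)]))
s=r.sense();print(s['time'],s['tool_pos'],s['ft_force'],s['grip_force'])
```

```text
(1.0, (42, 26))
(0.9942318797111511, (42, 26))
(0.994356632232666, (42, 26))
[[496.9 236.9 148.3]
 [493.  213.6 141.3]
 [497.9 198.7 143.7]
 [498.3 184.2 142.2]
 [498.7 169.7 140.9]] [[496.8 236.8 148.9]
 [493.  213.7 141. ]
 [498.2 199.3 140.8]
 [498.4 184.4 141.4]
 [498.9 170.1 138.7]]
3.95 [493.16681409 260.76623976 119.98292547] [ 0.35448434 -0.7138939   0.86312208] 0.49956194269498155
```

View pics/w3c.png

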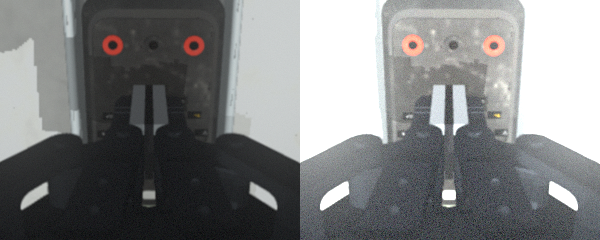

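The fingers are over the meter top (tips past the red jacks) rather than behind it. I'll check the tip height against the wrist depth.

Run:
```python
from h import *
d=np.load('pics/w3.npy')
T=np.array(r.camera_params('wrist')['tool_from_camera'])
s=r.sense();W=np.eye(4);W[:3,:3]=R.from_euler('xyz',s['tcp_rot'],degrees=True).as_matrix();W[:3,3]=s['tool_pos']
for uv in [(308,287),(308,291),(308,300),(308,310),(308,320),(331,290),(331,305),(285,235),(280,260),(320,245),(322,262),(390,300)]:
    a=world('wrist',d,[uv],T)[0]; print(uv,'tool',a,'world',(W@[*a,1])[:3].round(1))
```

```text
(308, 287) tool [ 11.5  -4.6 -35. ] world [487.5 271.8 155. ]
(308, 291) tool [ 11.6  -4.5 -39.2] world [487.6 271.9 159.2]
(308, 300) tool [ 11.5  -4.2 -47.4] world [487.9 271.8 167.4]
(308, 310) tool [ 11.7  -4.  -56.1] world [488.1 272.1 176.1]
(308, 320) tool [ 11.4  -3.8 -63. ] world [488.3 271.8 183. ]
(331, 290) tool [ 11.3   5.  -37.6] world [497.1 272.5 157.6]
(331, 305) tool [ 11.4   4.5 -51.5] world [496.6 272.5 171.5]
(285, 235) tool [ 30.5 -14.9 -21.7] world [475.6 289.8 141.7]
(280, 260) tool [ 18.7 -17.5 -21.2] world [474.  277.8 141.2]
(320, 245) tool [ 25.8   0.5 -21.5] world [491.3 286.5 141.5]
(322, 262) tool [ 17.7   1.4 -21. ] world [493.  278.5 141. ]
(390, 300) tool [-14.9  39.7   7.3] world [534.1 249.5 112.7]
```

Run:
```python
from h import *
for n in ('w2','w3'):
    d=np.load(f'pics/{n}.npy'); T=np.array(r.camera_params('wrist')['tool_from_camera'])
    for u in (308,319,331):
        print(n,u,[(v,*world('wrist',d,[(u,v)],T)[0][[0,2]].tolist()) for v in range(264,304,3)])
```

```text
w2 308 [(264, -32.4, 115.1), (267, -35.3, 115.4), (270, -37.8, 114.8), (273, -31.3, 91.0), (276, -32.4, 87.4), (279, -34.8, 87.0), (282, -37.3, 86.8), (285, 11.7, -33.4), (288, 11.2, -35.4), (291, 11.7, -39.4), (294, 11.6, -42.0), (297, 11.6, -45.0), (300, 11.6, -47.7), (303, 11.4, -49.8)]
w2 319 [(264, -32.4, 115.1), (267, -35.2, 115.2), (270, -37.7, 114.5), (273, -31.4, 91.1), (276, -32.5, 87.6), (279, -35.0, 87.4), (282, -37.3, 86.8), (285, 11.6, -33.2), (288, 11.4, -35.7), (291, 11.8, -39.6), (294, 11.4, -41.8), (297, 11.6, -44.9), (300, 11.4, -47.2), (303, 11.3, -49.6)]
w2 331 [(264, -32.5, 115.4), (267, -35.0, 114.8), (270, -38.0, 115.3), (273, -31.4, 91.3), (276, -32.5, 87.7), (279, -34.8, 86.9), (282, -37.6, 87.6), (285, 11.5, -32.9), (288, 11.6, -36.2), (291, 11.4, -38.7), (294, 11.4, -41.7), (297, 11.5, -44.7), (300, 11.4, -47.2), (303, 11.4, -49.9)]
w3 308 [(264, 16.8, -21.2), (267, 15.2, -20.9), (270, 13.8, -21.0), (273, 12.5, -21.4), (276, 10.8, -20.9), (279, 9.4, -21.1), (282, 7.8, -20.7), (285, 11.4, -32.7), (288, 11.3, -35.6), (291, 11.6, -39.2), (294, 11.6, -42.1), (297, 11.6, -45.0), (300, 11.5, -47.4), (303, 11.6, -50.2)]
w3 319 [(264, 16.9, -21.5), (267, 15.4, -21.3), (270, 13.9, -21.2), (273, 12.6, -21.7), (276, 10.9, -21.1), (279, 9.6, -21.5), (282, 8.0, -21.1), (285, 11.4, -32.7), (288, 11.7, -36.4), (291, 11.4, -38.8), (294, 11.3, -41.5), (297, 11.6, -44.9), (300, 11.5, -47.5), (303, 11.7, -50.5)]
w3 331 [(264, 16.8, -21.1), (267, 15.3, -21.1), (270, 13.8, -20.9), (273, 12.6, -21.7), (276, 11.1, -21.6), (279, 9.4, -21.0), (282, 8.0, -21.3), (285, 11.3, -32.4), (288, 11.5, -36.0), (291, 11.6, -39.3), (294, 11.6, -42.2), (297, 11.8, -45.3), (300, 11.5, -47.5), (303, 11.6, -50.2)]
```

Fingertips measure consistently at tool z ≈ −33, so they end about 33 mm above the reported TCP. I haven't touched the meter. I'll retreat and go 33 mm lower.

>>> jog_arm([
  [[20,0,-12],[0,0,0]],
  [[45,0,-12],[0,0,0]],
  [[70,0,-12],[0,0,0]],
  [[88,0,-12],[0,0,0]],
  [[88,0,0],[0,0,0]],
  [[88,0,32],[0,0,0]],
  [[88,0,32],[0,0,0]],
  [[88,0,32],[0,0,0]],
])

```text
time: 4.75
tool_pos: [483.9, 347.8, 86.6]
tcp_rot: [-179.8, 0.1, 95.2]
ft_force: [-0.1, 0.3, 1.0]
finger_gap: 0.1
grip_force: 0.0
```

Run:
```python
from h import *
p,d=snap('wrist','w4')
T=np.array(r.camera_params('wrist')['tool_from_camera'])
s=r.sense();print(s['tool_pos'],s['ft_force'])
W=np.eye(4);W[:3,:3]=R.from_euler('xyz',s['tcp_rot'],degrees=True).as_matrix();W[:3,3]=s['tool_pos']
# lowest parts of the gripper: all depth points in tool frame within gripper region, above z=-20
ps=[(u,v) for v in range(260,478,6) for u in range(20,620,10)]
w=world('wrist',d,ps,T)
for lo,hi in [(-35,-30),(-45,-35),(-55,-45),(-65,-55),(-75,-65),(-90,-75)]:
    m=(w[:,2]>lo)&(w[:,2]<hi); q=w[m]
    if len(q):print(lo,hi,m.sum(),'x',q[:,0].min(),q[:,0].max(),'y',q[:,1].min(),q[:,1].max())
for uv in [(280,262),(360,262),(250,275),(320,255),(320,245)]: 
    a=world('wrist',d,[uv],T)[0];print(uv,a,(W@[*a,1])[:3].round(1))
```

```text
[485.00455903 348.430512    88.08557006] [0.62183158 0.23830109 0.09551377]
-35 -30 1 x -41.5 -41.5 y 0.6 0.6
-45 -35 16 x -41.5 11.7 y -11.8 45.0
-55 -45 13 x 7.2 11.7 y -11.3 12.2
-65 -55 11 x 7.3 11.7 y -10.6 11.4
-75 -65 26 x -8.4 13.9 y -19.2 20.0
-90 -75 180 x -8.1 14.0 y -41.4 38.7
(280, 262) [-20.6 -30.1  87. ] [456.9 325.2   1.1]
(360, 262) [-20.6  32.2  87. ] [518.9 330.8   1.1]
(250, 275) [-31.6 -54.2  87.2] [433.8 312.    0.9]
(320, 255) [-14.8   1.   86.9] [487.3 333.7   1.2]
(320, 245) [-6.7  1.  86.7] [486.6 341.8   1.4]
```

>>> jog_arm([
  [[-9,0,0],[0,0,0]],
  [[-18,0,0],[0,0,0]],
  [[-26,0,0],[0,0,0]],
  [[-34,0,0],[0,0,0]],
  [[-42,0,0],[0,0,0]],
  [[-50,0,0],[0,0,0]],
  [[-58,0,0],[0,0,0]],
  [[-66,0,0],[0,0,0]],
  [[-74,0,0],[0,0,0]],
  [[-82,0,0],[0,0,0]],
])

```text
time: 5.8
tool_pos: [492.4, 266.7, 87.8]
tcp_rot: [-180.0, -0.0, 95.2]
ft_force: [0.7, 3.6, 2.1]
finger_gap: -0.1
grip_force: 1.4
```

```bash
cat >> h.py <<'E'
def meter(nm):
    a=cv2.imread('pics/t0.png');p,d=snap('top',nm)
    m=cv2.matchTemplate(p[230:320,190:420],a[266:290,232:262],cv2.TM_CCOEFF_NORMED);_,sc,_,l=cv2.minMaxLoc(m)
    u,v=190+l[0]+15,230+l[1]+12
    w0=ray('top',(247,278),140); w1=ray('top',(u,v),140)
    n=np.array([t[1],-t[0],0]);s=r.sense();q=s['tool_pos']-O
    c=world('top',d,[(395,261),(395,267),(390,272)])
    print('t',s['time'],'match',round(sc,2),'moved',((w1-w0)@t).round(1),'tcp',(q@t).round(1),(q@n).round(1),q[2].round(1),'F',s['ft_force'].round(1),'trayend z',c[:,2])
E
python3 -c "
from h import *
meter('m1')"
```

```text
t 5.85 match 0.82 moved 49.4 tcp -183.0 -1.6 87.6 F [ 0.7 -0.2  0. ] trayend z [103.9 105.1 105.4]
```

>>> jog_arm([
  [[-10,0,0],[0,0,0]],
  [[-20,0,0],[0,0,0]],
  [[-30,0,0],[0,0,0]],
  [[-40,0,0],[0,0,0]],
  [[-50,0,0],[0,0,0]],
  [[-60,0,0],[0,0,0]],
  [[-70,0,0],[0,0,0]],
  [[-80,0,0],[0,0,0]],
  [[-90,0,0],[0,0,0]],
  [[-100,0,0],[0,0,0]],
])

```text
time: 6.85
tool_pos: [501.3, 166.7, 87.5]
tcp_rot: [-180.0, 0.0, 95.2]
ft_force: [0.1, 1.7, -1.5]
finger_gap: -0.0
grip_force: 0.6
```

```bash
python3 -c "
from h import *
meter('m2')"
```

```text
t 6.9 match 0.68 moved 150.7 tcp -82.6 -1.6 87.5 F [ 0.2 -1.7 -0.4] trayend z [104.2 105.8 104.7]
```

>>> jog_arm([
  [[-7,0,0],[0,0,0]],
  [[-14,0,0],[0,0,0]],
  [[-20,0,0],[0,0,0]],
  [[-26,0,0],[0,0,0]],
  [[-31,0,0],[0,0,0]],
  [[-36,0,0],[0,0,0]],
  [[-36,0,0],[0,0,0]],
  [[-36,0,0],[0,0,0]],
])

```text
time: 7.7
tool_pos: [504.9, 131.6, 87.9]
tcp_rot: [180.0, 0.0, 95.2]
ft_force: [0.0, -0.1, -0.6]
finger_gap: 0.0
grip_force: 0.0
```

```bash
python3 -c "
from h import *
meter('m3')"
```

```text
t 7.75 match 0.63 moved 185.3 tcp -48.8 -1.8 87.9 F [ 0.2 -0.8 -0.4] trayend z [105.4 105.4 104.9]
```

>>> jog_arm([
  [[-4,0,0],[0,0,0]],
  [[-8,0,0],[0,0,0]],
  [[-8,0,0],[0,0,0]],
  [[-2,0,0],[0,0,0]],
  [[-2,0,0],[0,0,0]],
  [[-2,0,0],[0,0,0]],
  [[-2,0,0],[0,0,0]],
  [[-2,0,0],[0,0,0]],
])

```text
time: 8.55
tool_pos: [504.9, 129.8, 87.8]
tcp_rot: [-180.0, 0.0, 95.2]
ft_force: [-1.1, -0.1, -0.3]
finger_gap: -0.3
grip_force: 0.0
```

```bash
python3 -c "
from h import *
meter('m4')"
```

```text
t 8.6 match 0.63 moved 192.6 tcp -46.8 -1.7 87.8 F [-0.3  0.5  0.3] trayend z [103.1 106.1 104.3]
```

>>> jog_arm([
  [[-7,0,0],[0,0,0]],
  [[-11,0,0],[0,0,0]],
  [[-14,0,0],[0,0,0]],
  [[-14,0,0],[0,0,0]],
  [[-8,0,0],[0,0,0]],
  [[-8,0,0],[0,0,0]],
  [[-8,0,0],[0,0,0]],
  [[-8,0,0],[0,0,0]],
  [[-8,0,0],[0,0,0]],
])

```text
time: 9.5
tool_pos: [505.6, 121.9, 87.8]
tcp_rot: [-180.0, 0.0, 95.2]
ft_force: [0.7, -0.2, 1.4]
finger_gap: 0.0
grip_force: 0.0
```

```bash
python3 -c "
from h import *
meter('m5')"
```

```text
t 9.55 match 0.63 moved 202.5 tcp -38.9 -1.7 87.8 F [-0.3  0.6  0.3] trayend z [104.2 103.8 105.7]
```

Meter centre is about 56 mm past the pivot and the tray is still level. I'll continue in 8 mm steps.

>>> jog_arm([
  [[-7,0,0],[0,0,0]],
  [[-11,0,0],[0,0,0]],
  [[-14,0,0],[0,0,0]],
  [[-14,0,0],[0,0,0]],
  [[-8,0,0],[0,0,0]],
  [[-8,0,0],[0,0,0]],
  [[-8,0,0],[0,0,0]],
  [[-8,0,0],[0,0,0]],
  [[-8,0,0],[0,0,0]],
])

```text
time: 10.45
tool_pos: [506.4, 113.9, 87.7]
tcp_rot: [-180.0, 0.0, 95.2]
ft_force: [-0.1, 0.8, 0.1]
finger_gap: -0.0
grip_force: 0.0
```

```bash
python3 -c "
from h import *
meter('m6')"
```

```text
t 10.5 match 0.59 moved 207.6 tcp -30.9 -1.7 87.8 F [-0.4 -0.3 -0. ] trayend z [101.9 104.8 102.7]
```

>>> jog_arm([
  [[-7,0,0],[0,0,0]],
  [[-11,0,0],[0,0,0]],
  [[-14,0,0],[0,0,0]],
  [[-14,0,0],[0,0,0]],
  [[-8,0,0],[0,0,0]],
  [[-8,0,0],[0,0,0]],
  [[-8,0,0],[0,0,0]],
  [[-8,0,0],[0,0,0]],
  [[-8,0,0],[0,0,0]],
])

```text
time: 11.4
tool_pos: [507.1, 106.0, 87.8]
tcp_rot: [-180.0, 0.0, 95.2]
ft_force: [0.0, 0.9, 0.0]
finger_gap: -0.1
grip_force: 0.0
```

```bash
python3 -c "
from h import *
meter('m7')"
```

```text
t 11.45 match 0.57 moved 272.0 tcp -22.9 -1.7 87.8 F [-0.3  0.2 -0.3] trayend z [45.  44.  48.3]
```

Run:
```python
from h import *
p,d=snap('top','t8');cv2.imwrite('pics/t8c.png',cv2.resize(p[225:325,250:450],None,fx=4,fy=4,interpolation=cv2.INTER_CUBIC))
a=world('top',d,[(395,261),(398,266),(405,264)]);print(a,(a-O)@t)
```

```text
[[ 560.1 -191.4   45.2]
 [ 547.2 -199.6   42.6]
 [ 559.  -225.    -2.8]] [278.06156 285.05404 311.4237 ]
```

View pics/t8c.png

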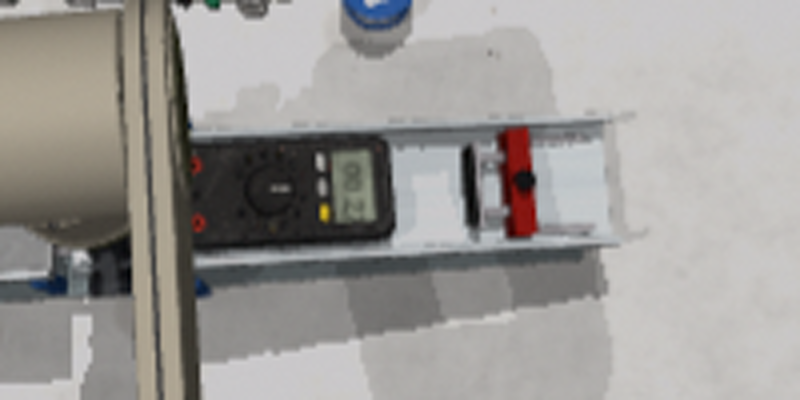

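Tray is fully down, with the meter nose at crop (392,190), buffer face at (463,185) and stop block at (518,183). I'll work out the positions along the tray and the tilted tool pose.

```bash
cat >> h.py <<'E'
a24=.24; P0=O+[0,0,85]; tx=np.cos(a24)*t-np.sin(a24)*np.array([0,0,1]); tz=np.sin(a24)*t+np.cos(a24)*np.array([0,0,1])
def trayx(uv,h,n='top'):
    A=ray(n,uv,200);B=ray(n,uv,0);k=((P0-A)@tz+h)/((B-A)@tz);return ((A+k*(B-A)-P0)@tx).round(1)
def pose(x,h): # TCP so that finger tip centre (33 mm behind TCP) is at tray x,h
    return P0+x*tx+(h-33)*tz
E
python3 - <<'E'
from h import *
f=lambda u,v:(250+(u+.5)/4-.5,225+(v+.5)/4-.5)
for h in (40,48,54):print('nose',h,trayx(f(393,190),h))
print('buf',trayx(f(463,185),42),trayx(f(463,185),30),'end',trayx(f(607,182),42),trayx(f(617,182),20))
s=r.sense();print(s['tool_pos'])
q=s['tool_pos']+[0,0,33]-P0;print('tip tray x,h',q@tx,q@tz)
E
```

```text
nose 40 143.3
nose 48 141.0
nose 54 139.3
buf 189.9 193.8 end 289.0 305.2
[507.11522987 105.92169046  87.78536252]
tip tray x,h -30.713708252017113 29.325151630078867
```

Run:
```python
from h import *
n=np.array([t[1],-t[0],0])
p0=np.array([507.1,106,87.8]);R0=rot()
jog(pose(-36,34)-1.7*n*0+n*(-1.7),rot(.24),p0,R0)
print(pose(-36,34))
```

```text
[11.8, 0.0, -6.7] [0.0001, 0.24, 0.0]
[504.33952773 117.58806956  94.52863253]
```

>>> jog_arm([
  [[6,0,-6],[0,0,0]],
  [[9,0,-7],[0,0.08,0]],
  [[11,0,-7],[0,0.16,0]],
  [[12,0,-7],[0,0.24,0]],
  [[12,0,-7],[0,0.24,0]],
  [[12,0,-7],[0,0.24,0]],
  [[12,0,-7],[0,0.24,0]],
])

```text
time: 12.2
tool_pos: [506.1, 118.2, 95.1]
tcp_rot: [180.0, -13.7, 95.2]
ft_force: [-0.0, 0.2, -0.7]
finger_gap: -0.3
grip_force: 0.0
```

```bash
cat >> h.py <<'E'
def st():
    s=r.sense();Rt=R.from_euler('xyz',s['tcp_rot'],degrees=True)
    z=Rt.apply([0,0,1]);q=s['tool_pos']-33*z-P0
    print('t',s['time'],'tip x,h',(q@tx).round(1),(q@tz).round(1),'align',(z@-tz).round(4),'F along,norm',(s['ft_force']@tx).round(2),(s['ft_force']@tz).round(2))
E
python3 -c "
from h import *
st()"
```

```text
t 12.2 tip x,h -36.7 34.4 align 1.0 F along,norm -0.06 -0.75
```

>>> jog_arm([
  [[-6,0,0],[0,0,0]],
  [[-12,0,0],[0,0,0]],
  [[-18,0,0],[0,0,0]],
  [[-24,0,0],[0,0,0]],
  [[-30,0,0],[0,0,0]],
  [[-36,0,0],[0,0,0]],
  [[-42,0,0],[0,0,0]],
  [[-48,0,0],[0,0,0]],
  [[-54,0,0],[0,0,0]],
  [[-60,0,0],[0,0,0]],
])

```text
time: 13.2
tool_pos: [511.3, 59.3, 80.4]
tcp_rot: [-180.0, -13.8, 95.2]
ft_force: [0.3, 1.6, 1.6]
finger_gap: -0.2
grip_force: 0.7
```

Run:
```python
from h import *
F=[]
for i in range(6):
    p,d=r.snapshot('top');F.append(r.sense()['ft_force']@tx)
st();print(np.mean(F))
cv2.imwrite('pics/t9.png',p);cv2.imwrite('pics/t9c.png',cv2.resize(p[225:325,250:450],None,fx=4,fy=4,interpolation=cv2.INTER_CUBIC))
```

```text
t 13.5 tip x,h 23.8 34.1 align 1.0 F along,norm 0.84 -0.06
-0.04922448024853573
```

View pics/t9c.png

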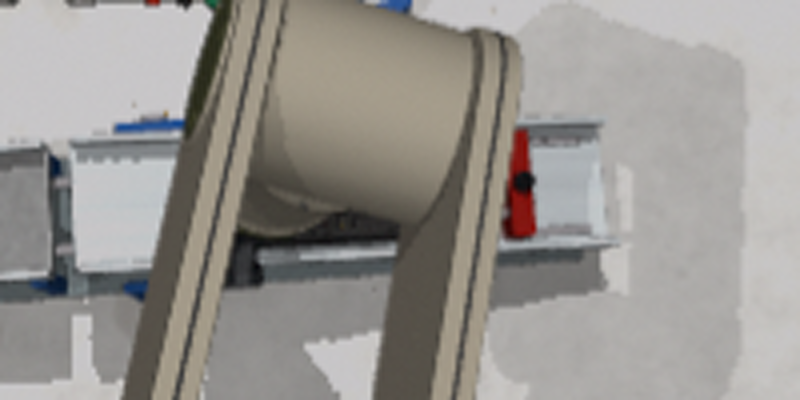

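The arm hides the buffer in the top view, so I'll feel for it by averaged force.

Add to h.py:
```python
def feel(n=8):
    F=[]
    for i in range(n): r.snapshot('wrist');F.append(r.sense()['ft_force']@tx)
    st();print('mean',np.mean(F).round(2),'+-',(np.std(F)/n**.5).round(2))
```

```text
(no output)
```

>>> jog_arm([
  [[-2,0,0],[0,0,0]],
  [[-4,0,0],[0,0,0]],
  [[-6,0,0],[0,0,0]],
  [[-8,0,0],[0,0,0]],
  [[-10,0,0],[0,0,0]],
  [[-10,0,0],[0,0,0]],
])

```text
time: 14.1
tool_pos: [512.2, 49.9, 78.1]
tcp_rot: [-180.0, -13.7, 95.2]
ft_force: [-0.7, -0.1, -0.8]
finger_gap: -0.1
grip_force: 0.0
```

```bash
python3 -c "
from h import *
feel()"
```

```text
t 14.5 tip x,h 33.8 34.2 align 1.0 F along,norm 0.36 -1.0
mean 0.16 +- 0.12
```

>>> jog_arm([
  [[-1,0,0],[0,0,0]],
  [[-2,0,0],[0,0,0]],
  [[-3,0,0],[0,0,0]],
  [[-3,0,0],[0,0,0]],
])

```text
time: 14.9
tool_pos: [512.5, 47.4, 77.5]
tcp_rot: [180.0, -13.8, 95.2]
ft_force: [-0.7, 2.9, 1.1]
finger_gap: -0.3
grip_force: 1.5
```

```bash
python3 -c "
from h import *
feel()"
```

```text
t 15.3 tip x,h 36.7 34.3 align 1.0 F along,norm -3.51 0.83
mean -3.35 +- 0.18
```

>>> jog_arm([
  [[-1,0,0],[0,0,0]],
  [[-2,0,0],[0,0,0]],
  [[-3,0,0],[0,0,0]],
  [[-3,0,0],[0,0,0]],
])

```text
time: 15.7
tool_pos: [512.7, 44.4, 76.7]
tcp_rot: [-180.0, -13.8, 95.2]
ft_force: [0.1, 4.3, 1.4]
finger_gap: 0.3
grip_force: 2.4
```

```bash
python3 -c "
from h import *
feel(6)"
```

```text
t 16.0 tip x,h 39.8 34.2 align 1.0 F along,norm -3.82 0.78
mean -4.7 +- 0.21
```

>>> jog_arm([
  [[-1,0,0],[0,0,0]],
  [[-2,0,0],[0,0,0]],
  [[-3,0,0],[0,0,0]],
  [[-3,0,0],[0,0,0]],
  [[-3,0,0],[0,0,0]],
])

```text
time: 16.5
tool_pos: [513.0, 41.8, 76.1]
tcp_rot: [-180.0, -13.8, 95.2]
ft_force: [-0.8, 5.9, 2.4]
finger_gap: -0.1
grip_force: 3.1
```

```bash
python3 -c "
from h import *
feel(10)"
```

```text
t 17.0 tip x,h 42.5 34.2 align 1.0 F along,norm -6.43 0.71
mean -6.42 +- 0.07
```

>>> jog_arm([
  [[-0.8,0,0],[0,0,0]],
  [[-1.5,0,0],[0,0,0]],
  [[-1.5,0,0],[0,0,0]],
  [[-1.5,0,0],[0,0,0]],
  [[-1.5,0,0],[0,0,0]],
  [[-1.5,0,0],[0,0,0]],
])

```text
time: 17.6
tool_pos: [513.1, 40.6, 75.8]
tcp_rot: [180.0, -13.8, 95.2]
ft_force: [-0.8, 6.7, 2.8]
finger_gap: 0.1
grip_force: 3.7
```

```bash
python3 -c "
from h import *
feel(10)"
```

```text
t 18.1 tip x,h 43.8 34.3 align 1.0 F along,norm -6.46 0.21
mean -7.3 +- 0.14
```

>>> jog_arm([
  [[1.5,0,0],[0,0,0]],
  [[3,0,0],[0,0,0]],
  [[4.5,0,0],[0,0,0]],
  [[6,0,0],[0,0,0]],
  [[8,0,0],[0,0,0]],
  [[11,0,0],[0,0,0]],
  [[15,0,0],[0,0,0]],
  [[20,0,0],[0,0,0]],
  [[25,0,0],[0,0,0]],
  [[25,0,0],[0,0,0]],
])

```text
time: 19.1
tool_pos: [510.9, 64.9, 81.9]
tcp_rot: [180.0, -13.8, 95.3]
ft_force: [-0.2, 0.7, 1.8]
finger_gap: -0.2
grip_force: 0.0
```

>>> jog_arm([
  [[0,0,-30],[0,0,0]],
  [[0,0,-70],[0,0,0]],
  [[0,0,-110],[0,0,0]],
  [[30,0,-140],[0,0,0]],
  [[80,0,-150],[0,0,0]],
  [[130,0,-150],[0,0,0]],
  [[180,0,-150],[0,0,0]],
  [[220,0,-150],[0,0,0]],
  [[220,0,-150],[0,0,0]],
  [[220,0,-150],[0,0,0]],
])

```text
time: 20.1
tool_pos: [494.4, 242.3, 279.7]
tcp_rot: [180.0, -13.7, 95.4]
ft_force: [0.2, 0.2, 0.0]
finger_gap: -0.1
grip_force: 0.0
```

Run:
```python
from h import *
st()
for i in range(10): p,d=r.snapshot('top')
cv2.imwrite('pics/t10.png',p);cv2.imwrite('pics/t10c.png',cv2.resize(p[195:325,230:430],None,fx=4,fy=4,interpolation=cv2.INTER_CUBIC))
```

```text
t 20.1 tip x,h -201.6 184.2 align 1.0 F along,norm -0.15 -0.02
```

View pics/t10c.png

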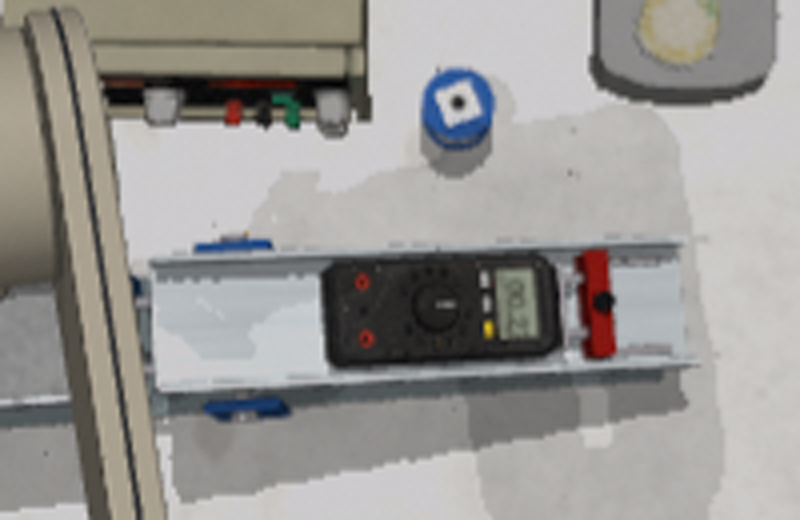

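The tray is still down. The meter's nose at crop (558,305) rests against the buffer in front of the red stop block (595,303), the spool is in place and the arm is clear. The press peaked at about 7.3 N, so I'm handing in.

```bash
python3 -c "
from bench import r
print(r.hand_in())"
```

```text
the job is handed in; nothing more can be done
None
```

The job is handed in, with no verdict returned: the meter tipped the tray under its own weight, was pressed into the buffer at about 7.3 N (an estimated 8–11 mm, not bottomed out), and was left resting against it with the arm clear; I saw no bystander moved, though my last picture showed only the spool.

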